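# Load the mandrel changeover tray

### The job

Load the blue changeover tray with the four mandrel fittings it needs from the mat: the thin-walled sleeve over the post, the stepped round adaptor in the round cup, the square-footed hub in the square pocket and the notched clamp block in the long slot, each upright and fully seated. The thick-walled bushing and the tapered cone look alike but do not belong: leave them standing where they are.

Things in the scene. Friction and masses are not known exactly. Their poses are not given: they have to be found in the camera images.
- sleeve: Thin-walled straight tube, outside diameter 56, bore 44, height 60 mm, 0.15 kg. Bare aluminium, loose, standing on the dark 3 mm mat; origin at the centre of its underside, z up.
- adaptor: Stepped round adaptor: round foot 60 mm across and 22 high, then a straight neck 38 mm across up to height 60 mm, 0.28 kg. Bare aluminium, loose, standing on the dark 3 mm mat; origin at the centre of its underside, z up.
- hub: Square-footed hub: square foot 60 x 60 x 12 mm (sides along its x and y), round hub 36 mm across from there up to height 60 mm, 0.25 kg. Bare aluminium, loose, standing on the dark 3 mm mat; origin at the centre of its underside, z up.
- block: Notched clamp block, 75 mm long (its x), 30 mm wide (its y), 60 mm high, with a notch in the middle of the top, 30 mm long and 10 mm deep, right across the width; 0.33 kg. Bare aluminium, loose, standing on the dark 3 mm mat; origin at the centre of its underside, z up.
- bushing: Look-alike that does not belong: thick-walled bushing, outside diameter 56, bore only 18, height 60 mm, 0.33 kg. Bare aluminium, loose, standing on the dark 3 mm mat; origin at the centre of its underside, z up.
- cone: Look-alike that does not belong: tapered cone, foot 60 mm across, narrowing evenly from height 6 to 40 mm to a slim neck 22 mm across that ends at height 60 mm, 0.2 kg. Bare aluminium, loose, standing on the dark 3 mm mat; origin at the centre of its underside, z up.
- post_nest: Nest with the post: round base 76 mm across and 4 mm thick, with an upright steel post 24 mm across at its centre, its top 40 mm above the nest's underside. One of four grey nests fixed in a low blue tray (260 x 240 mm, rim 14 mm above the table); its origin is the centre of its underside, 4 mm above the table, z up.
- round_nest: Round cup: inside diameter 82, outside 90 mm, floor 4 mm thick, wall top 16 mm above its underside. One of four grey nests fixed in a low blue tray (260 x 240 mm, rim 14 mm above the table); its origin is the centre of its underside, 4 mm above the table, z up.
- square_nest: Square pocket: inside 84 x 84, outside 92 x 92 mm (sides along its x and y), floor 4 mm thick, wall top 16 mm above its underside. One of four grey nests fixed in a low blue tray (260 x 240 mm, rim 14 mm above the table); its origin is the centre of its underside, 4 mm above the table, z up.
- slot_nest: Long slot: inside 100 (its x) by 54 mm (its y), outside 108 x 62 mm, floor 4 mm thick, wall top 16 mm above its underside. One of four grey nests fixed in a low blue tray (260 x 240 mm, rim 14 mm above the table); its origin is the centre of its underside, 4 mm above the table, z up.
Mind the look-alikes: they are no part of the job. Leave any green or purple look-alike of the sleeve alone.

How it is judged:
By the outcome, as a careful person would: the job done as asked, in the order asked, and still so for the second after the job is handed in, with the robot touching nothing.
It also fails if it takes over 106 s, if anything falls off the work surface, if the arm or the gripper's body presses on something with over 40 N, if the wrist force passes 120 N, or if a joint passes its speed limit or range.

### The arm

A 7-joint arm with a two-finger parallel gripper is mounted at the origin on the work surface. World frame = base frame: x ahead of the robot, y to its left, z up, the work surface at z = 0. Lengths are in m, angles in rad, forces in N, time in s.
With the tool pointing down it reaches from about 0.425 to 0.925 m from the base axis. Payload 6.8 kg.
Tool frame: the origin (TCP) lies on the front face of the gripper's body, between the roots of the fingers; the fingertips stand 73 mm ahead of it and the grasp point (between the pads) lies 54 mm ahead of it (env.nose_length is the distance from the TCP to the fingertips, in m); z points along the fingers, y is the line along which they close (so a half turn about z gives the same grasp; the last joint's range is limited). The gripper opens to 85 mm and grips with 20 to 120 N. Pads are 22 mm wide; open, the fingers measure 114 mm over their backs; the gripper's body (76 mm by 85 mm) begins 54 mm behind the grasp point. The pads swing forward as they close: fully open they stand 13 mm farther back than shut.
Start: joints at [-1.236, 0.477, 0.022, 1.555, -0.011, 1.109, -0.083], TCP at [0.289, 0.61, 0.304] pointing down, gripper open.
Joint ranges: [-2.96, 2.96], [-0.34, 2.1], [-1.41, 1.46], [0.24, 2.44], [-1.37, 4.51], [0.17, 1.92], [-2.96, 2.96]. Speed limits (rad/s): [2.39, 2.39, 3.14, 3.14, 3.14, 3.14, 3.14].

### API

Orientations are given as a unit quaternion [w, x, y, z].
In Python, from cell import env, kin, camera, calibration, job gives the robot as it stands. The module is installed in compiled form; this text tells all that it offers. Calls block until the motion is done:
- env.reach(position, orientation): joint-space move of the TCP to a pose.
- env.movel(position, velocity=0.15, rot=None, stop_force=None): straight line of the TCP; rot=None keeps the orientation; velocity is the mean speed in m/s. With stop_force (N) it stops when the force on the tool has changed by that much, and returns True; else False.
- env.goto_joints(angles): joint-space move.
- env.grip(opening, f_grip=None): finger opening in m; f_grip is the grip in N (None keeps the last); returns when the fingers have stopped.
- env.dwell(seconds).
- kin.inverse_kinematics(position, orientation): joint angles nearest the present ones, or None.
- env.get_state(): the state.
- camera(name): name is "scene" or "side" or "wrist"; returns (picture, depth): 480x640x3 uint8, blue, green, red; 480x640 float32, m along the optical axis (not along the pixel's ray), 0 where there is no reading.
- calibration(name): a dict with "fx", "fy", "cx", "cy" (pixels), "k1" (the pictures are not rectified: a ray, as slopes to the right and down, at radius r is drawn at 1 + k1 r^2 times it, then the intrinsics apply), "rvec" (rotation vector, rad) and "tvec" (3), from world to camera coordinates, as OpenCV has them. Camera axes: x right, y down, z forward; pixel columns grow to the right and rows downward; lengths in m; the calibration is good to about 2 mm. A picture is of the moment at which its call begins: read the wrist's pose just before it. calibration takes no time and is no camera call; for the wrist camera it gives the pose at the moment of the call.
A pose or a line that the arm cannot do raises env.PlanningError and nothing moves.
- job.job_done(): hands the job in; it is judged then, once.
The state is a dict: "time": time; "qpos": joint angles; "joint_velocities": joint speeds; "joint_torque": joint torques, N m; "tcp_pos": TCP position; "orientation": TCP orientation; "force": force on the tool from outside, world axes, zero at the start; "torque": the same for the moment, N m; "opening": finger opening in m; "gripper_force": force on a finger pad.
Only numpy, scipy, OpenCV 4.12 (cv2) and the standard library are available. Lean on these libraries where they do the work, as an engineer would, in place of code of your own. Each camera call takes 0.05 s, during which the arm holds its last target. There are 200 camera calls.

## Working session

There is one attempt and no reset: what is moved stays moved. The work goes in short steps, each a Python script; the robot and the scene stay as the last script left them, time stands still between calls to the robot, and variables do not carry over. Pictures are saved under pics/ and viewed, at most 14 in all, crops included, and the job is handed in when it is done.

```bash
mkdir -p pics; cat > h.py <<'E'
import numpy as np, cv2
from cell import env, kin, camera, calibration, job
def cloud(name):
    c=calibration(name); im,d=camera(name)
    v,u=np.mgrid[0:480,0:640].astype(float)
    K=np.array([[c['fx'],0,c['cx']],[0,c['fy'],c['cy']],[0,0,1]])
    p=cv2.undistortPoints(np.stack([u.ravel(),v.ravel()],1)[:,None],K,np.array([c['k1'],0,0,0.])).reshape(480,640,2)
    R=cv2.Rodrigues(np.array(c['rvec'],float))[0]; t=np.array(c['tvec'],float).ravel()
    P=np.dstack([p[...,0]*d,p[...,1]*d,d])
    W=(P-t)@R; W[d==0]=np.nan
    return im,d,W,p,R,t
E
python3 - <<'E'
from h import *
for n in("scene","side","wrist"):
    im,d,W,*_=cloud(n); cv2.imwrite(f"pics/{n}0.png",im); np.savez(f"{n}0.npz",im=im,d=d,W=W)
    print(n,(d>0).mean(),-_[1].T@_[2])
print(env.get_state()['time'])
E
```

```text
scene 0.995908203125 [0.91128891 0.06988358 0.80151132]
side 0.9961946614583334 [ 0.0739697  -0.71122336  0.83165039]
wrist 0.9961328125 [0.2185293  0.64289803 0.37266725]
0.15
```

View pics/scene0.png

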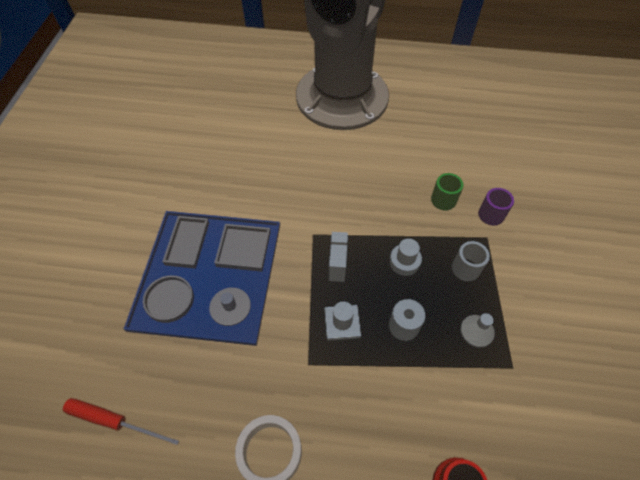

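View pics/side0.png

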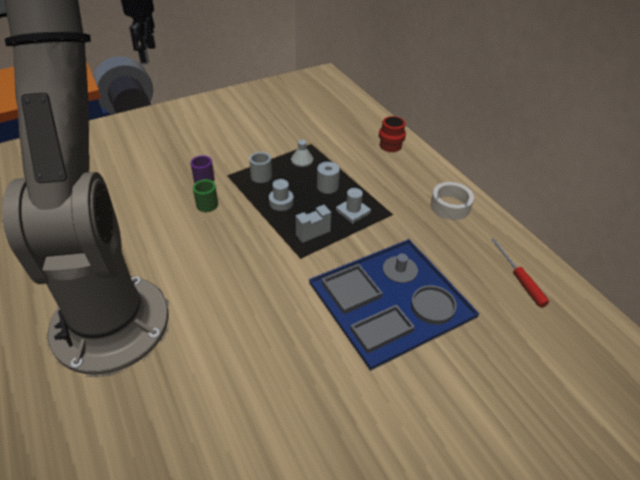

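The scene picture shows the tray at left: slot (186,242), square (243,246), cup (168,298), post (230,305). On the mat are the block (339,257), adaptor (406,257), sleeve (471,260, wide bore), hub (343,320), bushing (407,320) and cone (480,328). The side picture agrees.

```bash
cat > m.py <<'E'
import numpy as np, cv2
for n in("scene","side"):
    f=np.load(n+"0.npz"); im,W=f['im'],f['W']; z=W[...,2]
    hsv=cv2.cvtColor(im,cv2.COLOR_BGR2HSV)
    inb=(W[...,0]>.3)&(W[...,0]<.95)&(abs(W[...,1])<.5)
    print(n,"table z",np.nanmedian(z[inb]))
    m=(inb&(z>.012)&(hsv[...,1]<90)).astype(np.uint8)
    k,l,s,c=cv2.connectedComponentsWithStats(m)
    for i in range(1,k):
        if s[i,4]<60: continue
        P=W[l==i]; zt=np.percentile(P[:,2],98); T=P[P[:,2]>zt-.006][:,:2].astype(np.float32)
        A=P[:,:2].astype(np.float32)
        (cx,cy),r=cv2.minEnclosingCircle(T); R=cv2.minAreaRect(T); RA=cv2.minAreaRect(A)
        q=lambda R:(np.round(R[0],4),np.round(R[1],4),round(R[2],1))
        print(np.round(c[i]),s[i,4],"zt %.4f"%zt,"circ %.4f %.4f r%.4f"%(cx,cy,r),"top",*q(R),"all",*q(RA))
    b=((hsv[...,0]>100)&(hsv[...,0]<125)&(hsv[...,1]>120)&inb).astype(np.uint8)
    cs,h=cv2.findContours(b,cv2.RETR_CCOMP,cv2.CHAIN_APPROX_NONE)
    for cc,hh in zip(cs,h[0]):
        if cv2.contourArea(cc)<300: continue
        p=cc[:,0]; A=W[p[:,1],p[:,0]]; A=A[np.isfinite(A[:,0])]
        R=cv2.minAreaRect(A[:,:2].astype(np.float32)); print("blue" if hh[3]<0 else "hole",p.mean(0).round(),np.round(R[0],4),np.round(R[1],4),round(R[2],1),"z %.4f"%np.median(A[:,2]))
    # mat
    d=(inb&(hsv[...,2]<50)&(z<.012)).astype(np.uint8); p=max(cv2.findContours(d,0,1)[0],key=cv2.contourArea)[:,0]
    A=W[p[:,1],p[:,0]]; print("mat",cv2.minAreaRect(A[:,:2].astype(np.float32)),np.nanmedian(z[d>0]))
E
python3 m.py
```

```text
scene table z 0.001248925660684933
[504. 200.] 129 zt 0.0577 circ 0.3110 0.3693 r0.0127 top [0.3094 0.372 ] [0.0253 0.0063] 31.3 all [0.309  0.3708] [0.0274 0.0089] 38.5
[492. 212.] 372 zt 0.0580 circ 0.3256 0.3533 r0.0273 top [0.3366 0.351 ] [0.0544 0.0248] 78.3 all [0.3356 0.3498] [0.055  0.0287] 72.7
[185. 241.] 547 zt 0.0226 circ 0.4734 -0.2606 r0.0614 top [ 0.4724 -0.2605] [0.1113 0.0636] 1.1 all [ 0.4725 -0.2605] [0.1113 0.0636] 1.0
[242. 246.] 558 zt 0.0226 circ 0.4714 -0.1457 r0.0641 top [ 0.4711 -0.1453] [0.0948 0.0937] 0.1 all [ 0.4711 -0.1453] [0.0948 0.0937] 0.1
[338. 255.] 760 zt 0.0656 circ 0.4810 0.0450 r0.0394 top [0.481 0.045] [0.0762 0.0298] 2.8 all [0.4813 0.045 ] [0.0767 0.0299] 3.0
[406. 257.] 839 zt 0.0661 circ 0.4611 0.1758 r0.0199 top [0.4608 0.1757] [0.0366 0.0386] 56.9 all [0.4648 0.1749] [0.0595 0.0507] 77.7
[471. 260.] 975 zt 0.0654 circ 0.4593 0.2964 r0.0286 top [0.4595 0.2958] [0.054  0.0552] 81.4 all [0.4598 0.2955] [0.0546 0.0558] 81.4
[167. 298.] 491 zt 0.0225 circ 0.5979 -0.2586 r0.0458 top [ 0.5977 -0.2586] [0.0889 0.0894] 3.8 all [ 0.5978 -0.2586] 
[... 2938 characters left out ...]
.4716 -0.1486] [0.096  0.0954] 89.8
[433. 304.] 381 zt 0.0214 circ 0.5988 -0.2618 r0.0470 top [ 0.5968 -0.2617] [0.0903 0.0881] 72.5 all [ 0.5974 -0.2618] [0.0919 0.088 ] 65.6
[382. 327.] 546 zt 0.0217 circ 0.4731 -0.2643 r0.0619 top [ 0.473  -0.2637] [0.1103 0.0653] 1.2 all [ 0.473  -0.2637] [0.1103 0.0653] 1.2
blue [379. 298.] [ 0.534  -0.2056] [0.2612 0.2418] 1.0 z 0.0103
hole [381. 328.] [ 0.4784 -0.2577] [0.1245 0.0787] 1.4 z 0.0032
hole [433. 304.] [ 0.6043 -0.2562] [0.1067 0.0977] 19.2 z 0.0032
hole [400. 269.] [ 0.5978 -0.144 ] [0.0838 0.0857] 7.6 z 0.0037
mat ((0.5313584208488464, 0.17322373390197754), (0.2663305401802063, 0.3560936450958252), 6.303218364715576) 0.002693842506039526
```

The measured heights, diameters, side lengths and nest spacing all match the given sizes, and the two views agree to 3–4 mm. Next I check that every pose is reachable, then move the sleeve.

```bash
cat >> h.py <<'E'
from scipy.spatial.transform import Rotation as Ro
def quat(a):
    a=np.radians(a); y=np.array([np.cos(a),np.sin(a),0]); z=np.array([0,0,-1.])
    q=Ro.from_matrix(np.stack([np.cross(y,z),y,z],1)).as_quat(); return np.array([q[3],*q[:3]])
S=-90   # closing direction at zero yaw
# name: obj xy, obj yaw, grip height, size, nest xy, nest yaw, force
J=dict(sleeve=((.459,.294),0,.036,.056,(.5962,-.1455),0,35),
 adaptor=((.460,.1745),0,.044,.038,(.598,-.260),0,50),
 hub=((.6030,.0655),11.3,.038,.036,(.4712,-.1472),.5,50),
 block=((.4810,.0437),2.8,.038,.030,(.4728,-.2622),1,60))
UP=.13
def st(m):
    s=env.get_state(); print(m,"t %.1f"%s['time'],s['tcp_pos'].round(4) if hasattr(s['tcp_pos'],'round') else s['tcp_pos'],"op %.4f"%s['opening'],"gf",np.round(s['gripper_force'],1),"F",np.round(s['force'],1))
def pick(n):
    p,a,h,w,*_,f=J[n]; z=.003+h+.054; q=quat(S+a)
    env.grip(.085)
    env.reach([*p,z+UP],q); env.movel([*p,z+.035],.25); env.movel([*p,z],.1,stop_force=15); st('down')
    env.grip(w-.01,f); st('gripped')
    env.movel([*p,z+UP],.2); st('lifted')
def place(n):
    _,_,h,w,p,a,f=J[n]; z=.008+h+.054; q=quat(S+a)
    env.movel([*p,z+UP],.25,rot=q); env.movel([*p,z+.03],.25)
    print('stop',env.movel([*p,z-.001],.05,stop_force=6)); st('placed')
    env.grip(min(w+.025,.085)); st('open'); env.movel([*p,z+UP],.25); st('up')
E
python3 - <<'E'
from h import *
for s in(-90,90,0,180):
    for n,v in J.items(): 
        for p,a in((v[0],v[1]),(v[4],v[5])):
            for z in (.1,.23):
                r=kin.inverse_kinematics([*p,z],quat(s+a)); print(s,n,None if r is None else np.round(r,2))
E
```

```text
-90 sleeve [-1.09  0.61  0.53  2.04 -0.52  0.62 -1.78]
-90 sleeve [-1.19  0.41  0.65  1.97 -0.32  0.86 -1.94]
-90 sleeve [-0.32  0.73  0.64  1.88 -0.63  0.74 -0.89]
-90 sleeve [-0.48  0.61  0.88  1.82 -0.56  0.98 -0.94]
-90 adaptor [-0.89  0.55  0.51  2.16 -0.51  0.55 -1.58]
-90 adaptor [-1.05  0.32  0.67  2.09 -0.27  0.82 -1.78]
-90 adaptor [-0.09  0.76  0.58  1.78 -0.57  0.78 -0.79]
-90 adaptor [-0.38  0.8   1.11  1.73 -0.78  1.13 -0.6 ]
-90 hub [-0.61  0.7   0.56  1.89 -0.55  0.71 -1.11]
-90 hub [-0.69  0.52  0.66  1.83 -0.39  0.93 -1.24]
-90 hub [-0.34  0.59  0.66  2.16 -0.66  0.59 -0.76]
-90 hub [-0.65  0.45  1.06  2.1  -0.52  0.88 -0.85]
-90 block [-0.62  0.53  0.49  2.18 -0.49  0.53 -1.27]
-90 block [-0.87  0.32  0.78  2.12 -0.31  0.82 -1.41]
-90 block [-0.13  0.67  0.7   2.06 -0.7   0.67 -0.52]
-90 block [-0.36  0.53  1.    1.99 -0.56  0.92 -0.62]
90 sleeve [-0.68  0.55 -0.01  2.01  0.01  0.58  0.88]
90 sleeve [-0.7   0.35  0.02  1.94 -0.01  0.85  0.9 ]
90 sleeve [-0.06  0.65  0.27  1.86 -0.27  0.67  1.94]
90 sleeve [-0.25  0.5   0.53  1.81 -0.31  0.92  1.98]
90 adaptor [-0.5
[... 1623 characters left out ...]
0 sleeve [-0.65  0.85  1.27  1.83 -0.89  1.18 -2.22]
180 adaptor [-0.28  0.5  -0.26  2.12  0.24  0.55  2.43]
180 adaptor [-0.33  0.28 -0.18  2.05  0.07  0.82  2.59]
180 adaptor [-0.41  1.17  1.26  1.8  -1.22  1.2  -1.89]
180 adaptor [-0.43  0.91  1.27  1.73 -0.93  1.23 -2.06]
180 hub [-0.01  0.63 -0.27  1.85  0.25  0.69  2.92]
180 hub [-1.01  0.84  1.27  1.85 -0.89  1.17 -2.37]
180 hub [-0.67  1.02  1.26  2.18 -1.23  1.03 -1.81]
180 hub [-0.75  0.62  1.29  2.1  -0.73  0.98 -2.2 ]
180 block [-0.06  0.49 -0.19  2.15  0.18  0.52  2.8 ]
180 block [-1.16  0.59  1.29  2.13 -0.71  0.96 -2.57]
180 block [-0.43  1.06  1.26  2.07 -1.23  1.08 -1.65]
180 block [-0.48  0.72  1.28  2.   -0.81  1.06 -1.95]
```

```bash
python3 - <<'E'
from h import *
pick('sleeve'); place('sleeve')
im,d=camera('scene'); cv2.imwrite('pics/s1.png',im)
E
```

```text
down t 3.0 [0.4593 0.2941 0.0935] op 0.0848 gf 0.0 F [0.2 0.1 0.2]
gripped t 3.4 [0.4594 0.2942 0.0939] op 0.0562 gf 36.3 F [-0.8 -1.5  7. ]
lifted t 4.2 [0.4582 0.2938 0.222 ] op 0.0558 gf 37.5 F [-0.4  0.2 -2.3]
stop True
placed t 7.3 [ 0.596  -0.1453  0.0987] op 0.0557 gf 37.9 F [-1.2  0.1  5.2]
open t 7.7 [ 0.5953 -0.1449  0.0981] op 0.0808 gf 0.0 F [-0.7 -0.5  0.4]
up t 8.4 [ 0.5959 -0.1451  0.2278] op 0.0812 gf 0.0 F [ 0.  -0.3 -1. ]
```

View pics/s1.png

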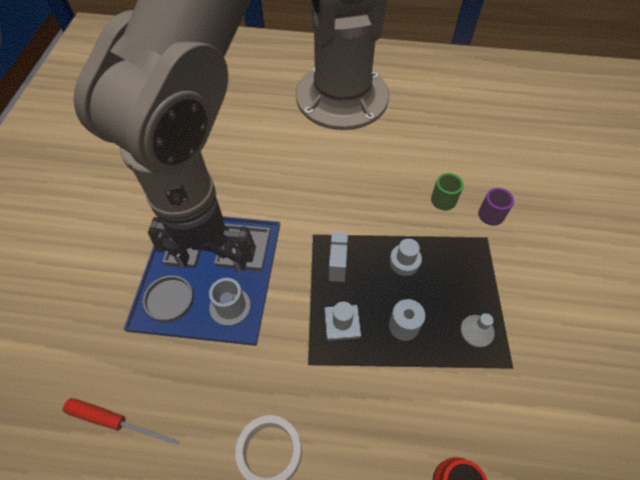

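The sleeve sits upright over the post at (228,300). All the other parts are where they were. Next I move the adaptor.

```bash
python3 - <<'E'
from h import *
pick('adaptor')
if env.get_state()['opening']>.033: place('adaptor'); pick('hub')
if env.get_state()['opening']>.031: env.movel([.55,.05,.23],.25)
im,d=camera('scene'); cv2.imwrite('pics/s2.png',im)
E
```

```text
down t 11.0 [0.4604 0.1746 0.1016] op 0.0849 gf 0.0 F [0.7 0.2 0.7]
gripped t 11.5 [0.4603 0.1747 0.1016] op 0.0359 gf 49.4 F [-0.3 -0.1  5.3]
lifted t 12.3 [0.4591 0.1745 0.2301] op 0.0363 gf 50.2 F [ 0.2  0.4 -2.8]
stop True
placed t 15.4 [ 0.5977 -0.2596  0.1061] op 0.0363 gf 51.5 F [ 1.7 -0.   2. ]
open t 15.8 [ 0.597  -0.259   0.1057] op 0.0633 gf 0.0 F [ 0.5 -0.1  0.9]
up t 16.4 [ 0.5977 -0.2596  0.2356] op 0.0634 gf 0.0 F [-0.3 -0.8 -0.5]
down t 19.1 [0.6031 0.0654 0.0951] op 0.0847 gf 0.0 F [ 0.2 -0.8  0.7]
gripped t 19.6 [0.6034 0.0655 0.0956] op 0.0349 gf 49.8 F [-0.7  0.1  5.8]
lifted t 20.4 [0.602  0.0657 0.2236] op 0.0347 gf 50.1 F [-0.1  0.2 -3.5]
```

View pics/s2.png

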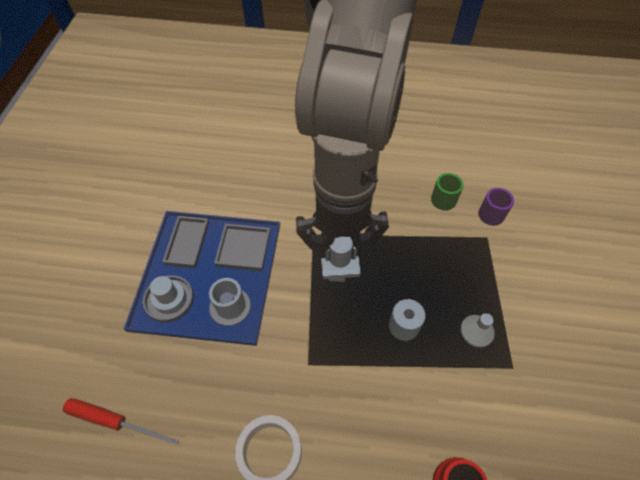

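The adaptor stands in the cup at (165,293). The hub is held level at (341,262), and the block is hidden behind it. Next I place the hub, then the block.

```bash
python3 - <<'E'
from h import *
place('hub'); pick('block')
if env.get_state()['opening']>.026:
    place('block')
    env.reach([.5,.2,.35],quat(S)); 
    for n in("scene","side"):
        im,d,W,*_=cloud(n); cv2.imwrite(f"pics/{n}9.png",im); np.savez(f"{n}0.npz",im=im,d=d,W=W)
E
python3 m.py | grep -v -e hole -e blue; python3 -c "
import cv2;a=cv2.imread('pics/scene9.png')[190:370,110:330];b=cv2.imread('pics/side9.png')[190:370,290:510]
import numpy as np;cv2.imwrite('pics/c9.png',cv2.resize(np.hstack([a,b]),(792,324)))"
```

```text
stop True
placed t 22.9 [ 0.471  -0.147   0.1001] op 0.0352 gf 50.7 F [-0.4  0.8  5.3]
open t 23.3 [ 0.4704 -0.1466  0.0997] op 0.0612 gf 0.0 F [-0.   0.5  1. ]
up t 24.0 [ 0.4707 -0.1466  0.2292] op 0.0611 gf 0.0 F [0.2 0.  0.1]
down t 26.2 [0.4814 0.0436 0.0956] op 0.0851 gf 0.0 F [-0.8  0.6  0.4]
gripped t 26.7 [0.4813 0.0437 0.0954] op 0.0293 gf 59.5 F [-1.6  0.4  5. ]
lifted t 27.5 [0.4801 0.0439 0.224 ] op 0.0291 gf 59.4 F [-0.2  0.8 -3.4]
stop True
placed t 30.0 [ 0.4726 -0.2618  0.1004] op 0.0292 gf 61.1 F [0.  1.3 5.4]
open t 30.4 [ 0.4719 -0.2613  0.0997] op 0.0551 gf 0.0 F [0.1 0.1 0.3]
up t 31.1 [ 0.4726 -0.2617  0.2296] op 0.0550 gf 0.0 F [ 0.1  0.2 -0.6]
scene table z 0.0015371845973673472
[498.  86.] 15655 zt 0.5886 circ 0.5318 0.2052 r0.0463 top [0.54  0.206] [0.0206 0.0923] 5.6 all [0.5176 0.2002] [0.0714 0.1345] 1.0
[504. 200.] 115 zt 0.0574 circ 0.3097 0.3704 r0.0108 top [0.3089 0.3713] [0.0213 0.0048] 39.5 all [0.3078 0.3706] [0.0255 0.0077] 40.9
[492. 213.] 335 zt 0.0570 circ 0.3245 0.3536 r0.0271 top [0.336  0.3511] [0.054  0.0259] 77.7 all [0.3357 0.3499] [0.05
[... 2362 characters left out ...]
 0.0899] 1.5
[504. 253.] 86 zt 0.0182 circ 0.8295 -0.2182 r0.0483 top [ 0.8278 -0.2178] [0.0964 0.0081] 78.9 all [ 0.8278 -0.2178] [0.0964 0.0081] 78.9
[351. 285.] 1345 zt 0.0688 circ 0.4706 -0.1464 r0.0192 top [ 0.4702 -0.1463] [0.0363 0.0342] 71.8 all [ 0.4778 -0.1401] [0.109  0.1115] 0.4
[434. 300.] 1145 zt 0.0689 circ 0.5973 -0.2594 r0.0201 top [ 0.5968 -0.2595] [0.037  0.0384] 3.0 all [ 0.5955 -0.2639] [0.0873 0.088 ] 41.6
[382. 322.] 1525 zt 0.0688 circ 0.4724 -0.2632 r0.0410 top [ 0.4723 -0.2618] [0.0769 0.0326] 1.8 all [ 0.4727 -0.2646] [0.1105 0.0632] 0.4
mat ((0.5331367254257202, 0.17480216920375824), (0.2688676714897156, 0.3566884994506836), 6.170720100402832) 0.002671653828990919
```

View pics/c9.png

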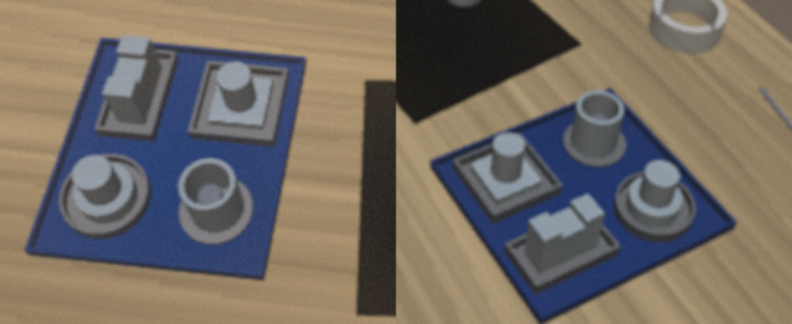

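View pics/side9.png

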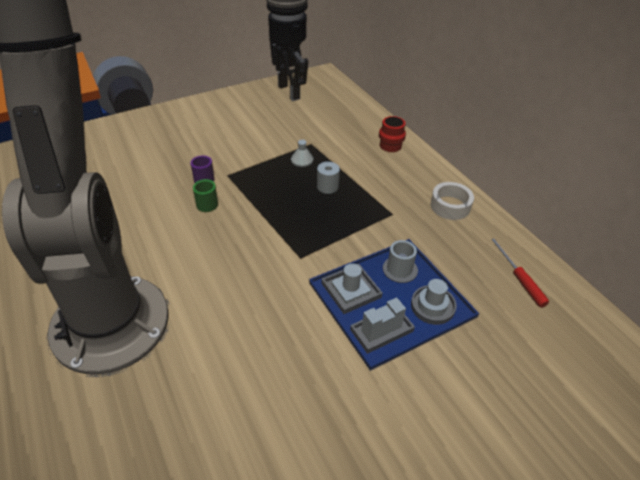

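All four fittings stand upright and centred in their nests. Their tops read 0.069–0.070 m; about 0.068 is expected, and the bias matches the earlier readings. In the side picture the bushing (327,176) and cone (301,153) have not moved. I'm handing in.

```bash
python3 -c "
from cell import job
print(job.job_done())"
```

```text
the job is handed in; nothing more can be done
None
```

The sleeve, adaptor, hub and block were placed in that order, each upright and seated in its nest; the bushing, cone and coloured look-alikes were left alone, and the job was handed in after about 32 s of robot time.

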